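# Free the throwing gauge and swing its pointer to the sample cup

## Task

The throwing gauge's pointer is locked by the knurled collar on top. With a fingertip against the collar's rim roll it two full turns counter-clockwise (seen from above) to loosen it, without pinching it, and leave it there; only then push the pointer round by its bar with the fingertip until it points straight at the unglazed cup beside the gauge, its tip above the cup's near rim. Do not touch the cup, and leave the bowl, the clay and the tools round the gauge where they lie; I shall set the height and lock the gauge myself.

Things in the scene. Friction and masses are not known exactly. Their poses are not given: they have to be found in the camera images.
- collar_rim (a point): Centre of the collar: on its upright axis, at mid-height of its rim, 121 mm above the worktop while tight. Collar: steel disc on top of the gauge, 65 mm across its 24 upright ridges (4 mm thick, 2 mm proud), rim 18 mm tall. Above it only a 24 mm boss and the 11 mm stud (top at 147 mm). It stays on its axis and rises 2 mm a turn. The pointer's bar passes under it, its top 19.5 mm below this point.
- collar_pip (a point): A small dark drilled pip on the collar's top face, 21 mm from the axis; it goes round with the collar, so turns can be counted by it.
- collar (a joint): Turn of the collar in rad: 0 = tight (the start), growing counter-clockwise seen from above (loosening); 12.57 = two full turns. Right-hand thread; it turns stiffly (0.04 N m, about 1.3 N at the rim), stays where it is left, and is stopped at 18.8.
- pointer_bar (a point): Point on the pointer's flat bar, 85 mm out from the gauge's axis, at mid-height of the bar (98 mm above the worktop while locked); x points outward along the bar, z up. The bar is 12 mm wide and 7 mm tall, from 27 mm behind the axis to 123 mm out; a 15 mm wide socket sits at 109 to 125 mm. Good place to push it sideways with a fingertip.
- pointer_tip (a point): Lowest point of the pointer's rubber tip, 145.5 mm out from the axis, 82 mm above the worktop while locked, 86 mm after two turns; x points outward along the pointer, z up. It passes above the cup.
- pointer (a joint): Swing of the pointer in rad, growing counter-clockwise from above; 0 is about midway between cup and bowl. Teeth under its hub hold it (with 2 or 3 degrees of play) until the collar has been backed off about one and a half turns; then it swings with 0.03 N m of friction (under 1 N at the bar), stays where it is left, and rises with the collar.
- gauge: The throwing gauge, heavy, does not move: round iron foot 112 mm across and 27 mm tall, steel post 18 mm thick, toothed shoulder, pointer, collar. Origin: on the axis, at the worktop.
- cup: The sample: plain unglazed pale beige-grey cup, 66 mm across at the rim, 74 mm tall, loose. Origin: centre of its underside. It stands left or right of the gauge, about 177 mm from its axis.
- bowl: Low dark glazed bowl, 68 mm across, 47 mm tall, loose, on the gauge's other side at about the same distance. Not to be touched. Origin: centre of its underside.
- clay_ball: Lump of clay, 41x44x36 mm, loose, on the worktop beyond the gauge. Origin: centre of its underside.
- boxwood_tool: Wooden modelling tool, 200 mm long, 12 mm tall, lying loose on the robot's side of the gauge. Origin: centre of its underside.
- loop_tool: Loop tool with a wooden handle, 186 mm long, 13 mm tall, lying loose beyond the gauge, to the left. Origin: centre of its underside.

How it is judged:
On the way, in this order (a step that is already met when the one before it is completed fails the run):
1. the collar is backed off two full turns (1.85 to 2.4) while the pointer still stands where it was (within 20 mm) (value of joint collar between 11.6 and 15 rad and distance of pointer_tip from where it was at the start of the episode below 0.02 m), for 0.2 s.
2. the pointer points at the unglazed cup (its line passes within 12 mm of the cup's axis) with the tip above the cup's near rim (value of joint collar between 11.6 and 15 rad and y of cup in the frame of pointer_tip between -0.012 and 0.012 m and x of cup in the frame of pointer_tip between 0.015 and 0.048 m), for 0.2 s.
At the end, for the whole second after the job is handed in: Collar 1.85 to 2.4 turns from tight; pointer at rest, its line within 12 mm of the cup's axis and its tip 15 to 48 mm short of that axis (above the near rim); cup upright and within 12 mm, bowl, clay and tools within 15 mm of where they were (all of step 2 and velocity of joint pointer between -0.05 and 0.05 rad/s and velocity of joint collar between -0.05 and 0.05 rad/s and distance of cup from where it was at the start of the episode below 0.012 m and angle between cup's own z axis and vertical below 0.1 rad and distance of each of bowl, clay_ball, boxwood_tool, loop_tool from where it was at the start of the episode below 0.015 m); the robot touches nothing.
It fails at once if the pointer is forced round (tip over 20 mm) while the collar is less than one and a half turns loose (distance of pointer_tip from where it was at the start of the episode above 0.02 m and value of joint collar below 9.4 rad).
It fails at once if the collar is unscrewed past two and a half turns (value of joint collar above 15.7 rad).
It fails at once if the collar (over 30 N) or the pointer (over 25 N) is pinched or shoved hard (contact force between the fingers and collar above 30 N or contact force between the fingers and pointer above 25 N).
It fails at once if the cup is touched by the fingers, moved over 12 mm or tipped (contact force between the fingers and cup above 0.5 N or distance of cup from where it was at the start of the episode above 0.012 m or angle between cup's own z axis and vertical above 0.2 rad).
It fails at once if the bowl, the clay or a tool on the worktop is moved over 15 mm (distance of any of bowl, clay_ball, boxwood_tool, loop_tool from where it was at the start of the episode above 0.015 m).
It also fails if it takes over 72 s, if anything falls off the work surface, if the arm or the gripper's body presses on something with over 40 N, if the wrist force passes 120 N, or if a joint passes its speed limit or range.

## Robot

A 6-joint arm with a two-finger parallel gripper is mounted at the origin on a cart in front of the work surface, level with it; the furniture and walls round the work are solid. World frame = base frame: x ahead of the robot, y to its left, z up, the work surface at z = 0. Lengths are in m, angles in rad, forces in N, time in s.
With the tool pointing down it reaches from about 0.35 to 0.85 m from the base axis. Payload 8.1 kg.
Tool frame: the origin (TCP) lies on the mounting face of the last link; the fingertips stand 186 mm ahead of it and the grasp point (between the pads) lies 167 mm ahead of it; z points along the fingers, y is the direction in which the jaws open and shut (so a half turn about z gives the same grasp; the last joint's range is limited). The gripper opens to 93 mm and grips with 3 to 60 N. Pads are 15 mm wide; open, the fingers measure 128 mm over their backs; the gripper's body (75 mm by 188 mm) begins 65 mm behind the grasp point.
Start: joints at [-1.314, 0.13, 1.488, -0, 1.523, -0.085], TCP at [0.201, -0.565, 0.405] pointing down, gripper open.
Joint ranges: [-2.96, 2.96], [-0.89, 2.26], [0.02, 2.5], [-1.34, 4.48], [0, 2.73], [-2.66, 2.66]. Speed limits (rad/s): [2.39, 2.39, 2.79, 3.14, 3.14, 3.14].

## Interface

Orientations are given as a rotation vector (axis times angle).
In Python, from plant import robot, read_camera, spotter gives the robot as it stands.
- The arm moves only by the tool arm_command, never from a script. Its arguments are lists of equal length, an entry for each row: "xyz": the shift along the world's x, y, z in cm, a list of three; "turn": the turn, a rotation vector about the world's x, y, z in rad, a list of three. A call has 1 to 12 rows; each row shifts and turns the commanded pose from where the row before left it; what a row does not reach is not made up. A row lasts 1/8 s, in which the tool goes at most 62.5 mm and 10.7 degrees, less where a joint would pass 70% of its speed; a pose out of reach is approached as far as the arm can. A call is refused whole if a number of a shift passes 6.25 or a number of a turn 0.188, either way. A call with a gripper value outside its range is refused whole. "gripper" is the finger opening in cm, from 0 to 9.3, set as the call begins (left out, the last holds). The fingers move at their own pace and stop on an object; "force" is the grip in N (left out, the last holds). Time passes only in rows, so rows that do not move let the fingers close. It gives the time, the measured TCP pose, the force and the opening at its end, in the units of the state.
- robot.read_state(): the state, without advancing time (a new reading comes with each control period).
- read_camera(name): name is "side" or "top"; returns a dict with "frame" (384x512x3 uint8, red, green, blue), "z_map" (384x512 float32, m along the optical axis (not along the pixel's ray), 0 where there is no reading), "fx", "fy", "cx", "cy" (pixels), "eye" and "orientation" of the camera in the world. Camera axes: x right, y down, z forward; pixel columns grow to the right and rows downward; lengths in m; the calibration is good to about 2 mm. A picture is of the moment at which its call begins.
- robot.close_job(): hands the job in, once; it reports no verdict.
Trained networks look in a picture, given as the dict that the camera call returned (one of the last four; its "shot" number tells which), for a name from the list of things; names that differ only in an ending like _2 or _b are one class to them, and where a whole thing is asked for, a point or a joint stands for the part that bears it (a point fixed in the world has none). Each returns a list of dicts, best first, with "confidence" (0 to 1); they miss things now and then, are a little off and sometimes report something else, mostly with a low value. They report only what shows in the picture. A call takes as long as a camera call.
- spotter.masks_of(picture, query): "pixels" (384x512 bool, what is visible of it) and "centre" ([row, column] in pixels, amid what is visible of it).
The state is a dict: "t": time; "q": joint angles; "dq": joint speeds; "joint_torque": joint torques, N m; "tool_pos": TCP position; "orientation": TCP orientation; "force": force on the tool from outside, world axes, zero at the start; "wrist_torque": the same for the moment, N m; "opening": finger opening in m.
Only numpy, scipy, OpenCV 4.12 (cv2) and the standard library are available. Lean on these libraries where they do the work, as an engineer would, in place of code of your own. Each camera call takes 0.05 s, during which the arm holds its last target. There are 200 camera calls.

## Working session

There is one attempt and no reset: what is moved stays moved. The work goes in short steps, Python scripts to look and compute and a tool call to move; the robot and the scene stay as the last step left them, time stands still between calls to the robot, and variables do not carry over. Pictures are saved under pics/ and viewed, about 8 in all and at most 12, crops included, and the job is handed in when it is done.

Besides the shell and the picture viewer there is one more tool, called as a command line: name --argument value ..., lists and objects as JSON in quotes. arm_command: Moves the arm, as the interface text tells. Its arguments: {"type":"object","properties":{"xyz":{"type":"array","items":{"type":"array","items":{"type":"number"}}},"turn":{"type":"array","items":{"type":"array","items":{"type":"number"}}},"gripper":{"type":"number"},"force":{"type":"number"}},"required":["xyz","turn"]}

```bash
mkdir -p pics; ls
cat > h.py <<'E'
import numpy as np, cv2
from scipy.spatial.transform import Rotation as R
from plant import robot, read_camera, spotter
def rot(o):
    o=np.array(o,float)
    return o if o.shape==(3,3) else (R.from_rotvec(o).as_matrix() if o.size==3 else R.from_quat(o).as_matrix())
def pts(p,mask=None):
    z=p["z_map"]; v,u=np.nonzero((z>0)&(mask if mask is not None else True)); d=z[v,u]
    c=np.stack([(u-p["cx"])/p["fx"]*d,(v-p["cy"])/p["fy"]*d,d],1)
    return c@rot(p["orientation"]).T+np.array(p["eye"]), v,u
def proj(p,X):
    c=(np.atleast_2d(X)-np.array(p["eye"]))@rot(p["orientation"])
    return np.stack([c[:,0]/c[:,2]*p["fx"]+p["cx"],c[:,1]/c[:,2]*p["fy"]+p["cy"]],1)
def save(p,n): cv2.imwrite("pics/"+n,cv2.cvtColor(p["frame"],cv2.COLOR_RGB2BGR))
E
python3 - <<'E'
from h import *
for n in("top","side"):
    p=read_camera(n); save(p,n+"0.png"); print(n,p["eye"],p["orientation"],p["fx"],p["cx"],p["cy"])
    for q in("collar_rim","collar_pip","pointer_bar","pointer_tip","gauge","cup","bowl","clay_ball","boxwood_tool","loop_tool"):
        for m in spotter.masks_of(p,q)[:2]:
            X,v,u=pts(p,m["pixels"]); 
            if len(X): print(q,round(m["confidence"],2),np.round(m["centre"],0),m["pixels"].sum(),"med",X[:].mean(0).round(3),"lo",np.percentile(X,3,0).round(3),"hi",np.percentile(X,97,0).round(3))
print(robot.read_state())
E
```

```text
pics
top [0.40908431 0.01271888 0.96085835] [-2.1067813   2.10993426 -0.18565708] 422.48561809813737 261.04902270573405 189.50398248454343
collar_rim 0.56 [205. 272.] 712 med [0.541 0.01  0.129] lo [ 0.514 -0.017  0.124] hi [0.568 0.037 0.135]
collar_pip 0.82 [208. 270.] 754 med [0.541 0.012 0.126] lo [ 0.515 -0.015  0.023] hi [0.57  0.041 0.135]
pointer_bar 0.51 [168. 287.] 292 med [ 0.625 -0.021  0.096] lo [ 0.578 -0.041 -0.   ] hi [ 0.679 -0.001  0.105]
pointer_tip 0.56 [168. 290.] 276 med [ 0.625 -0.021  0.096] lo [ 0.58  -0.039 -0.001] hi [ 0.672 -0.002  0.105]
gauge 0.79 [214. 276.] 2131 med [0.543 0.007 0.068] lo [ 0.494 -0.037  0.01 ] hi [0.642 0.058 0.134]
gauge 0.16 [208. 271.] 736 med [0.542 0.011 0.128] lo [ 0.515 -0.015  0.124] hi [0.57  0.037 0.135]
cup 0.93 [171. 199.] 728 med [0.635 0.172 0.036] lo [0.598 0.139 0.003] hi [0.657 0.196 0.074]
cup 0.43 [168. 289.] 250 med [ 0.625 -0.021  0.099] lo [ 0.58  -0.04   0.092] hi [ 0.675 -0.002  0.105]
bowl 0.59 [233. 350.] 776 med [ 0.497 -0.161  0.02 ] lo [ 0.467 -0.187  0.002] hi [ 0.525 -0.128  0.047]
clay_ball 0.48 [130. 2
[... 1653 characters left out ...]
 0.414 -0.024  0.007] hi [0.475 0.12  0.013]
{'t': 1.1, 'q': array([-1.31442700e+00,  1.30411994e-01,  1.48819494e+00,  8.35988647e-06,
        1.52300453e+00, -8.53934212e-02]), 'dq': array([-0.00089395, -0.00115779, -0.00032442,  0.00027095,  0.00061227,
        0.00068521]), 'joint_torque': array([-1.00598183e-03, -5.59765363e+01, -4.92069912e+01,  7.66907400e-02,
        2.24239309e-02, -1.27136786e-05]), 'tool_pos': array([ 0.20111721, -0.56529703,  0.40473083]), 'orientation': array([-3.09581714e+00, -5.34226898e-01, -1.05447949e-05]), 'force': array([-0.15655842,  0.23335638, -0.07273218]), 'wrist_torque': array([-0.01968583, -0.00852324,  0.07743577]), 'opening': 0.09334551151570254}
```

Run:
```python
from h import *
for n in("top","side"):
    im=cv2.imread(f"pics/{n}0.png"); r=im[90:290,150:390] if n=="top" else im[140:300,150:360]
    cv2.imwrite(f"pics/{n}0c.png",cv2.resize(r,None,fx=3,fy=3,interpolation=cv2.INTER_CUBIC))
p=read_camera("top")
X,v,u=pts(p)
def circ(A):
    s=np.linalg.lstsq(np.c_[2*A,np.ones(len(A))],(A**2).sum(1),rcond=None)[0]; return s[:2],np.sqrt(s[2]+s[0]**2+s[1]**2)
for nm,c,lo,hi,rr in(("collar",(.541,.010),.122,.14,.05),("cup",(.634,.168),.068,.08,.06)):
    s=(abs(X[:,2]-(lo+hi)/2)<(hi-lo)/2)&(np.hypot(X[:,0]-c[0],X[:,1]-c[1])<rr)
    A=X[s][:,:2].astype(np.float32); (cc,r)=cv2.minEnclosingCircle(A); print(nm,len(A),A.mean(0),cc,r,X[s][:,2].mean())
s=(X[:,2]>.09)&(X[:,2]<.108)&(np.hypot(X[:,0]-.541,X[:,1]-.01)<.17)
A=X[s];print("bar",len(A)); 
m=np.hypot(A[:,0]-.541,A[:,1]-.01)>.036
print(cv2.fitLine(A[m][:,:2].astype(np.float32),cv2.DIST_HUBER,0,.01,.01).ravel(),A[m].min(0),A[m].max(0))
```

```text
collar 720 [0.5411094  0.01116729] (0.5417129397392273, 0.011199606582522392) 0.032167233526706696 0.1296720550290822
cup 169 [0.62827903 0.16844028] (0.6284997463226318, 0.16763974726200104) 0.033644966781139374 0.072125321797136
bar 280
[ 0.9327097  -0.36062813  0.6228739  -0.02022704] [ 0.57475199 -0.04346434  0.09039706] [0.67968413 0.0022196  0.10705013]
```

View pics/top0c.png

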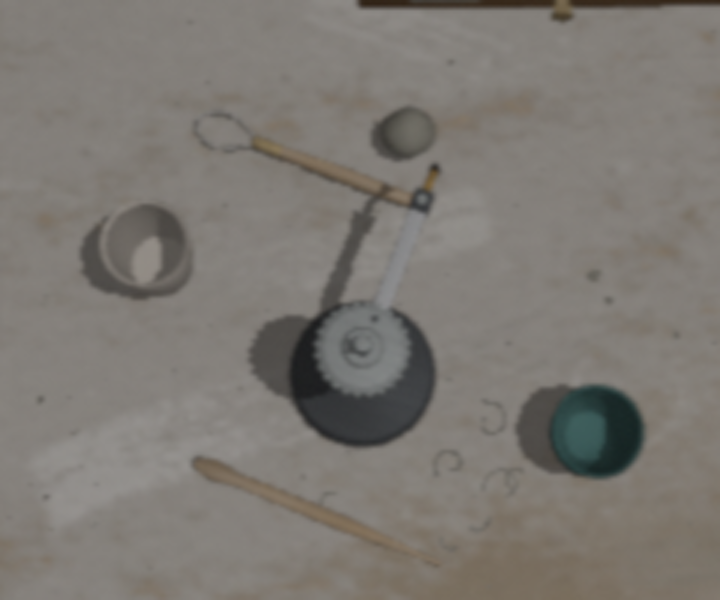

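View pics/side0c.png

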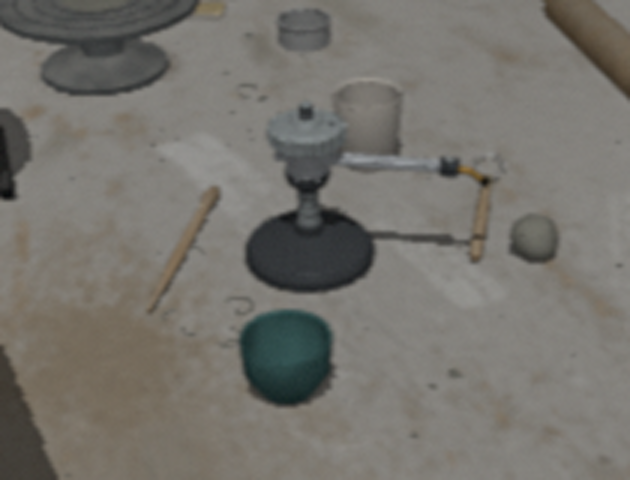

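The top view shows the collar at crop (362,347) and its pip at (374,317). The pointer runs up-right to (433,168), the cup is at (146,247) on the left, and the bowl is at (597,431) on the right. The side view agrees. The gauge is free of obstacles at collar height, so I will orbit a corner of the closed fingers around the rim.

```bash
cat > plan.py <<'E'
import numpy as np, sys, json
from h import robot, R
C=np.array([.5415,.011])
def pose():
    s=robot.read_state(); m=R.from_rotvec(s["orientation"]).as_matrix()
    return [*s["tool_pos"],np.degrees(np.arctan2(m[1,0],m[0,0]))]
def corner(phi,rc,tip):   # TCP pose with corner (-x,-y) of the closed fingers at the rim; yaw=phi+45
    a=np.radians(phi); t=a+np.pi/4
    P=C+rc*np.array([np.cos(a),np.sin(a)])
    off=.0175*np.array([np.cos(t+np.pi/2),np.sin(t+np.pi/2)])+.0075*np.array([np.cos(t+np.pi),np.sin(t+np.pi)])
    return [*(P-off),tip+.186,phi+45]
def rows(cur,targets):
    cur=np.array(cur,float); xyz=[];turn=[]
    for t in targets:
        d=np.array(t)-cur; a=np.round(d[:3]*100,2); r=round(np.radians(d[3]),3)
        assert abs(a).max()<=6.25 and abs(r)<=.188,(a,r)
        xyz.append(a.tolist()); turn.append([0,0,r]); cur=cur+np.r_[a/100,np.degrees(r)]
    for i in range(0,len(xyz),12): print(json.dumps({"xyz":xyz[i:i+12],"turn":turn[i:i+12]}))
    json.dump(cur.tolist(),open("cmd.json","w")); print("end",cur.round(4))
def line(a,b,n): return [np.array(a)+(np.array(b)-a)*k/n for k in range(1,n+1)]
def cmd(): return json.load(open("cmd.json"))
E
python3 - <<'E'
from plan import *
p=pose(); print(p); g=corner(-90,.0575,.22); g2=corner(-90,.0575,.119)
rows(p,line(p,g,14)+line(g,g2,3)); print(g)
E
```

```text
[np.float64(0.20112306025327342), np.float64(-0.5652847749466269), np.float64(0.40468818519641325), np.float64(19.58250688568099)]
{"xyz": [[2.38, 3.58, 0.01], [2.38, 3.58, 0.01], [2.38, 3.58, 0.01], [2.38, 3.58, 0.01], [2.38, 3.58, 0.01], [2.38, 3.58, 0.01], [2.39, 3.58, 0.01], [2.38, 3.57, 0.0], [2.38, 3.58, 0.01], [2.38, 3.58, 0.01], [2.38, 3.58, 0.01], [2.38, 3.58, 0.01]], "turn": [[0, 0, -0.081], [0, 0, -0.08], [0, 0, -0.081], [0, 0, -0.08], [0, 0, -0.081], [0, 0, -0.08], [0, 0, -0.081], [0, 0, -0.08], [0, 0, -0.081], [0, 0, -0.08], [0, 0, -0.081], [0, 0, -0.08]]}
{"xyz": [[2.38, 3.58, 0.01], [2.38, 3.58, 0.01], [0.0, 0.0, -3.37], [0.0, 0.0, -3.36], [0.0, 0.0, -3.37]], "turn": [[0, 0, -0.081], [0, 0, -0.08], [0, 0, -0.0], [0, 0, -0.0], [0, 0, -0.0]]}
end [  0.5344  -0.0642   0.305  -44.9898]
[np.float64(0.5344289321881345), np.float64(-0.0641776695296637), 0.406, -45]
```

arm_command --xyz '[[2.4,3.6,0],[2.4,3.6,0],[2.4,3.6,0],[2.4,3.6,0],[2.4,3.6,0],[2.4,3.6,0],[2.4,3.6,0],[2.4,3.6,0],[2.4,3.6,0],[2.4,3.5,0],[2.3,3.5,0],[2.3,3.5,0]]' --turn '[[0,0,-0.081],[0,0,-0.081],[0,0,-0.081],[0,0,-0.081],[0,0,-0.081],[0,0,-0.08],[0,0,-0.08],[0,0,-0.08],[0,0,-0.08],[0,0,-0.08],[0,0,-0.08],[0,0,-0.08]]' --gripper 0 --force 10

```text
t: 2.65
tool_pos: [0.4877, -0.135, 0.4049]
orientation: [2.989, -0.967, 0.001]
force: [0.7, -1.4, -0.0]
opening: 0.0005
```

arm_command --xyz '[[2.4,3.5,0],[2.4,3.5,0],[0,0,-3.4],[0,0,-3.4],[0,0,-3.2],[0,0,0],[0,0,0]]' --turn '[[0,0,-0.081],[0,0,-0.081],[0,0,0],[0,0,0],[0,0,0],[0,0,0],[0,0,0]]'

```text
t: 3.52
tool_pos: [0.5356, -0.0664, 0.3062]
orientation: [-2.902, 1.202, -0.002]
force: [0.1, 0.4, -0.2]
opening: 0.0008
```

Run:
```python
from plan import *
from h import *
p=read_camera("side"); 
r=p["frame"][120:300,170:350]; cv2.imwrite("pics/s1.png",cv2.cvtColor(cv2.resize(r,None,fx=3,fy=3,interpolation=cv2.INTER_CUBIC),cv2.COLOR_RGB2BGR))
q=pose(); print(q,robot.read_state()["force"],robot.read_state()["q"]); print(corner(-90,.0575,.119))
```

```text
[np.float64(0.5358380517270718), np.float64(-0.06648917465039685), np.float64(0.3067402804127495), np.float64(-44.99501593663764)] [-0.39113298 -0.02364673 -0.0096269 ] [-2.18422266e-01  3.57033451e-02  1.77029541e+00  6.07257337e-06
  1.33281921e+00  2.13768207e+00]
[np.float64(0.5344289321881345), np.float64(-0.0641776695296637), 0.305, -45]
```

View pics/s1.png

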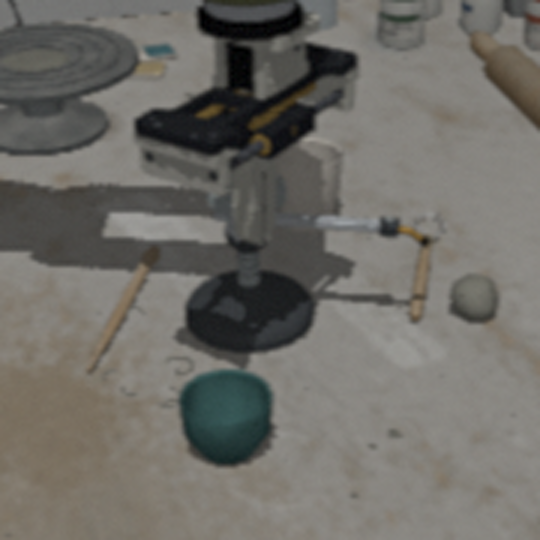

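The fingers stand in front of the collar (crop 250,200), clear of everything. Approaching in small steps.

arm_command --xyz '[[-0.14,1.0,-0.35],[0,1.0,0],[0,0.4,0],[0,0,0],[0,0.1,0],[0,0.1,0],[0,0,0]]' --turn '[[0,0,0],[0,0,0],[0,0,0],[0,0,0],[0,0,0],[0,0,0],[0,0,0]]'

```text
t: 4.45
tool_pos: [0.5337, -0.0404, 0.3012]
orientation: [2.902, -1.202, -0.0]
force: [0.4, 0.6, -1.3]
opening: 0.0005
```

arm_command --xyz '[[0,0.1,0],[0,0,0]]' --turn '[[0,0,0],[0,0,0]]'

```text
t: 4.7
tool_pos: [0.5337, -0.0393, 0.3012]
orientation: [-2.903, 1.202, 0.0]
force: [1.0, -0.0, -0.1]
opening: 0.0007
```

arm_command --xyz '[[0,0.1,0],[0,0,0]]' --turn '[[0,0,0],[0,0,0]]'

```text
t: 4.95
tool_pos: [0.5337, -0.0382, 0.3012]
orientation: [-2.903, 1.202, -0.0]
force: [-0.4, -0.9, -0.3]
opening: 0.0006
```

arm_command --xyz '[[0,0.1,0],[0,0,0]]' --turn '[[0,0,0],[0,0,0]]'

```text
t: 5.2
tool_pos: [0.5338, -0.0374, 0.3013]
orientation: [2.902, -1.202, 0.0]
force: [0.0, -2.0, -0.2]
opening: 0.0004
```

Run:
```python
from plan import *
c=[.5337,-.0370,.3012,-45]
rows(c,[corner(a,.0302,.1152) for a in np.arange(-85,-29,5)])
```

```text
{"xyz": [[0.49, -0.03, 0.0], [0.43, -0.01, 0.0], [0.42, 0.03, 0.0], [0.41, 0.07, 0.0], [0.41, 0.1, 0.0], [0.4, 0.14, 0.0], [0.39, 0.17, 0.0], [0.37, 0.21, 0.0], [0.35, 0.23, 0.0], [0.32, 0.27, 0.0], [0.31, 0.29, 0.0], [0.27, 0.32, 0.0]], "turn": [[0, 0, 0.087], [0, 0, 0.088], [0, 0, 0.087], [0, 0, 0.087], [0, 0, 0.087], [0, 0, 0.088], [0, 0, 0.087], [0, 0, 0.087], [0, 0, 0.087], [0, 0, 0.088], [0, 0, 0.087], [0, 0, 0.087]]}
end [ 0.5794 -0.0191  0.3012 14.9887]
```

arm_command --xyz '[[0.49,-0.03,0.0],[0.43,-0.01,0.0],[0.42,0.03,0.0],[0.41,0.07,0.0]]' --turn '[[0,0,0.087],[0,0,0.088],[0,0,0.087],[0,0,0.087]]'

```text
t: 5.7
tool_pos: [0.5513, -0.0371, 0.3013]
orientation: [3.067, -0.676, 0.0]
force: [-0.2, -3.3, 2.0]
opening: 0.0001
```

arm_command --xyz '[[0.41,0.1,0.0],[0.4,0.14,0.0],[0.39,0.17,0.0],[0.37,0.21,0.0]]' --turn '[[0,0,0.087],[0,0,0.088],[0,0,0.087],[0,0,0.087]]'

```text
t: 6.2
tool_pos: [0.5672, -0.031, 0.3015]
orientation: [3.138, -0.133, 0.001]
force: [0.8, -3.9, 1.1]
opening: 0.0004
```

arm_command --xyz '[[0.35,0.23,0.0],[0.32,0.27,0.0],[0.31,0.29,0.0],[0.27,0.32,0.0]]' --turn '[[0,0,0.087],[0,0,0.088],[0,0,0.087],[0,0,0.087]]'

```text
t: 6.7
tool_pos: [0.58, -0.0199, 0.3017]
orientation: [3.113, 0.414, 0.002]
force: [2.2, -3.4, -0.1]
opening: 0.0003
```

Run:
```python
from plan import *
from h import *
print(pose())
T=read_camera("top");p=read_camera("side")
a=cv2.resize(T["frame"][150:270,200:340],None,fx=4,fy=4,interpolation=cv2.INTER_CUBIC)[:480,:400]
a=cv2.resize(T["frame"][150:270,220:320],(400,480),interpolation=cv2.INTER_CUBIC)
b=cv2.resize(p["frame"][140:260,200:300],(400,480),interpolation=cv2.INTER_CUBIC)
cv2.imwrite("pics/s2.png",cv2.cvtColor(np.hstack([a,b]),cv2.COLOR_RGB2BGR))
```

```text
[np.float64(0.5799739434656225), np.float64(-0.019906834344035756), np.float64(0.30169015568851854), np.float64(15.14235285137717)]
```

View pics/s2.png

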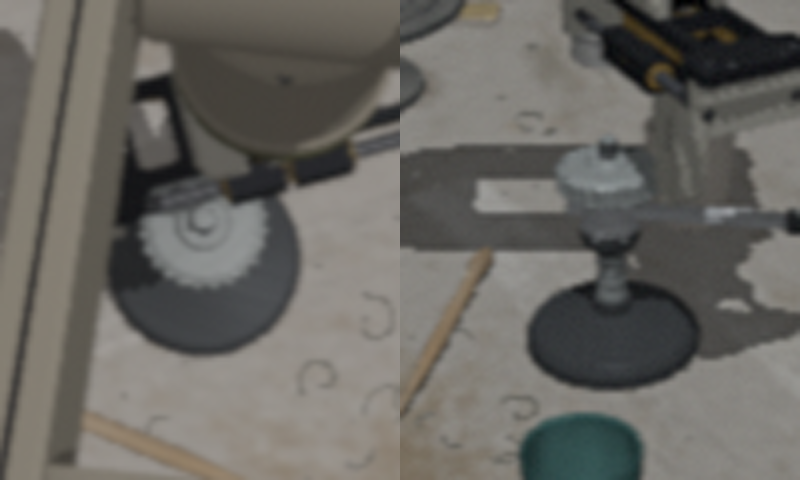

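The pictures don't show the pip now because the gripper hides it. The force has a tangential part of about 1.5–1.9 N and a radial part of about 3.5 N, so the collar should be turning. Continuing the stroke.

Run:
```python
from plan import *
rows(cmd(),[corner(a,.0302,.1152) for a in np.arange(-20,161,10)])
```

```text
{"xyz": [[0.47, 0.71, 0.0], [0.33, 0.77, 0.0], [0.2, 0.82, 0.0], [0.05, 0.85, 0.0], [-0.1, 0.83, 0.0], [-0.24, 0.81, 0.0], [-0.38, 0.76, 0.0], [-0.5, 0.67, 0.0], [-0.61, 0.58, 0.0], [-0.71, 0.47, 0.0], [-0.77, 0.33, 0.0], [-0.82, 0.2, 0.0]], "turn": [[0, 0, 0.175], [0, 0, 0.174], [0, 0, 0.175], [0, 0, 0.174], [0, 0, 0.175], [0, 0, 0.174], [0, 0, 0.175], [0, 0, 0.174], [0, 0, 0.175], [0, 0, 0.175], [0, 0, 0.174], [0, 0, 0.175]]}
{"xyz": [[-0.85, 0.05, 0.0], [-0.83, -0.1, 0.0], [-0.81, -0.24, 0.0], [-0.76, -0.38, 0.0], [-0.67, -0.5, 0.0], [-0.58, -0.61, 0.0], [-0.47, -0.71, 0.0]], "turn": [[0, 0, 0.174], [0, 0, 0.175], [0, 0, 0.174], [0, 0, 0.175], [0, 0, 0.174], [0, 0, 0.175], [0, 0, 0.174]]}
end [4.989000e-01 3.400000e-02 3.012000e-01 2.049815e+02]
```

arm_command --xyz '[[0.47,0.71,0.0],[0.33,0.77,0.0],[0.2,0.82,0.0],[0.05,0.85,0.0]]' --turn '[[0,0,0.175],[0,0,0.174],[0,0,0.175],[0,0,0.174]]'

```text
t: 7.3
tool_pos: [0.5907, 0.0121, 0.302]
orientation: [2.783, 1.454, 0.004]
force: [3.8, -1.1, -0.5]
opening: 0.0006
```

arm_command --xyz '[[-0.1,0.83,0.0],[-0.24,0.81,0.0],[-0.38,0.76,0.0],[-0.5,0.67,0.0]]' --turn '[[0,0,0.175],[0,0,0.174],[0,0,0.175],[0,0,0.174]]'

```text
t: 7.8
tool_pos: [0.5781, 0.0434, 0.302]
orientation: [2.118, 2.319, 0.004]
force: [3.6, 1.5, 1.6]
opening: 0.0006
```

arm_command --xyz '[[-0.61,0.58,0.0],[-0.71,0.47,0.0],[-0.77,0.33,0.0],[-0.82,0.2,0.0],[-0.85,0.05,0.0]]' --turn '[[0,0,0.175],[0,0,0.175],[0,0,0.174],[0,0,0.175],[0,0,0.174]]'

```text
t: 8.43
tool_pos: [0.5397, 0.0595, 0.3012]
orientation: [-0.939, -2.997, -0.001]
force: [0.1, 0.2, 1.0]
opening: 0.0004
```

arm_command --xyz '[[-0.83,-0.1,0.0],[-0.81,-0.24,0.0],[-0.76,-0.38,0.0],[-0.67,-0.5,0.0],[-0.58,-0.61,0.0],[-0.47,-0.71,0.0]]' --turn '[[0,0,0.175],[0,0,0.174],[0,0,0.175],[0,0,0.174],[0,0,0.175],[0,0,0.174]]'

```text
t: 9.18
tool_pos: [0.4984, 0.0337, 0.3011]
orientation: [0.685, -3.065, -0.001]
force: [-0.1, 0.0, -0.3]
opening: 0.0008
```

Run:
```python
from plan import *
print(pose(),robot.read_state()["q"][5]); g=corner(160,.0575,.1152)
# retract, return orbit at 10deg/row outward; lookout
rows(cmd(),line(cmd(),g,2)+[corner(a,.0575,.1152) for a in np.arange(150,-91,-10)])
```

```text
[np.float64(0.4984014500455622), np.float64(0.03374148448343862), np.float64(0.30106093865543115), np.float64(-154.7963856255897)] -2.046085856174107
{"xyz": [[-1.28, 0.47, 0.0], [-1.28, 0.47, 0.0], [0.66, 1.13, 0.0], [0.86, 1.0, 0.0], [1.01, 0.84, 0.0], [1.14, 0.65, 0.0], [1.24, 0.45, 0.0], [1.3, 0.22, 0.0], [1.32, -0.01, 0.0], [1.29, -0.24, 0.0], [1.24, -0.46, 0.0], [1.13, -0.66, 0.0]], "turn": [[0, 0, 0.0], [0, 0, 0.0], [0, 0, -0.174], [0, 0, -0.175], [0, 0, -0.174], [0, 0, -0.175], [0, 0, -0.174], [0, 0, -0.175], [0, 0, -0.174], [0, 0, -0.175], [0, 0, -0.174], [0, 0, -0.175]]}
{"xyz": [[1.0, -0.86, 0.0], [0.84, -1.01, 0.0], [0.65, -1.14, 0.0], [0.45, -1.24, 0.0], [0.22, -1.3, 0.0], [-0.01, -1.32, 0.0], [-0.24, -1.29, 0.0], [-0.46, -1.24, 0.0], [-0.66, -1.13, 0.0], [-0.86, -1.0, 0.0], [-1.01, -0.84, 0.0], [-1.14, -0.65, 0.0]], "turn": [[0, 0, -0.175], [0, 0, -0.174], [0, 0, -0.175], [0, 0, -0.174], [0, 0, -0.175], [0, 0, -0.174], [0, 0, -0.175], [0, 0, -0.174], [0, 0, -0.175], [0, 0, -0.174], [0, 0, -0.175], [0, 0, -0.174]]}
{"xyz": [[-1.24, -0.45, 0.0], [-1.3, -0.22, 0.0], [-1.32, 0.01, 0.0]], "turn": [[0, 0, -0.175], [0, 0, -0.174], [0, 0, -0.175]]}
end [  0.5344  -0.0642   0.3012 -45.    ]
```

Contact was lost somewhere after phi 50°, since the force went to 0. I'll retract, lift clear for a view of the pip, and refit the centre.

arm_command --xyz '[[-1.3,0.5,0.0],[-1.3,0.5,0.0],[-2,6,3],[-2,6,3],[0,6,0],[0,6,0],[0,0,0],[0,0,0]]' --turn '[[0,0,0.0],[0,0,0.0],[0,0,-0.17],[0,0,-0.17],[0,0,-0.17],[0,0,-0.17],[0,0,0],[0,0,0]]'

```text
t: 10.18
tool_pos: [0.4388, 0.2607, 0.3521]
orientation: [-0.332, -3.123, 0.001]
force: [0.3, -1.2, 0.3]
opening: 0.0006
```

```bash
cat > look.py <<'E'
from plan import *
from h import *
import sys
print(pose(),robot.read_state()["t"])
T=read_camera("top"); p=read_camera("side")
def crop(p):
    u,v=proj(p,[.5415,.011,.13])[0].round().astype(int); return p["frame"][v-20:v+20,u-25:u+25],(u-25,v-20)
(a,oa),(b,ob)=crop(T),crop(p); print(oa,ob)
cv2.imwrite("pics/"+sys.argv[1],cv2.cvtColor(np.vstack([cv2.resize(i,(500,400),interpolation=cv2.INTER_CUBIC) for i in(a,b)])[:,:],cv2.COLOR_RGB2BGR)) if 0 else cv2.imwrite("pics/"+sys.argv[1],cv2.cvtColor(np.hstack([cv2.resize(i,(400,320),interpolation=cv2.INTER_CUBIC) for i in(a,b)]),cv2.COLOR_RGB2BGR))
for c,n in((T,"T"),(p,"S")):
    X,v,u=pts(c); s=(X[:,2]>.122)&(X[:,2]<.138)&(np.hypot(X[:,0]-.5415,X[:,1]-.011)<.045); A=X[s]
    if len(A): print(n,len(A),A.mean(0),cv2.minEnclosingCircle(A[:,:2].astype(np.float32)))
E
python3 look.py l1.png
```

```text
[np.float64(0.4387600084645185), np.float64(0.26074436315457206), np.float64(0.35209550514144805), np.float64(167.8790594071068)] 10.175
(np.int64(246), np.int64(186)) (np.int64(225), np.int64(161))
T 734 [0.54129264 0.01111252 0.13058235] ((0.541881799697876, 0.011042194440960884), 0.0324704572558403)
S 288 [ 0.54349074 -0.00059577  0.13056148] ((0.5454638600349426, 0.008613146841526031), 0.03298626095056534)
```

View pics/l1.png

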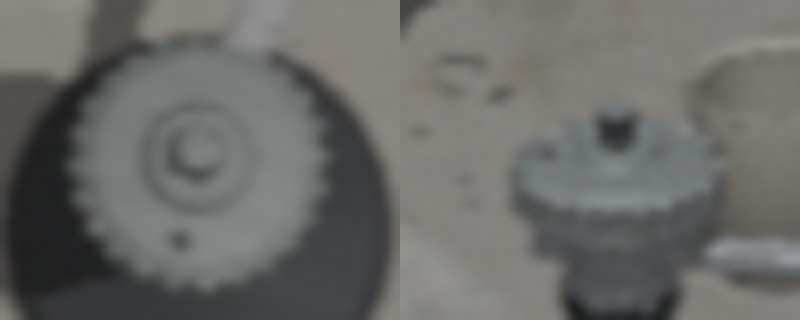

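The top crop shows the pip at (180,240) and the collar centre at (201,163), so the pip is at bearing 165° from an initial −22°. The collar has turned about 187°, and the pointer has not moved. The two views differ on the centre, so I'll use about (0.543, 0.0098), push slightly deeper and make a longer second stroke.

```bash
sed -i 's/C=np.array.*/C=np.array([.543,.0098])/' plan.py
python3 - <<'E'
from plan import *
p=pose(); 
g=corner(-105,.05,.166); g2=corner(-105,.05,.117)
rows(p,line(p,g,22)+line(g,g2,2)+line(g2,corner(-105,.033,.117),3)); 
print("STROKE"); rows(cmd(),[corner(-105,.0295,.117)]*2+[corner(a,.0295,.117) for a in np.arange(-95,191,9.5)])
E
```

```text
{"xyz": [[0.36, -1.42, -0.0], [0.36, -1.43, -0.0], [0.36, -1.42, -0.0], [0.36, -1.43, -0.0], [0.36, -1.42, -0.0], [0.36, -1.43, -0.01], [0.36, -1.42, 0.0], [0.36, -1.43, 0.0], [0.37, -1.42, 0.0], [0.36, -1.43, 0.0], [0.36, -1.42, -0.0], [0.36, -1.43, -0.0]], "turn": [[0, 0, -0.181], [0, 0, -0.18], [0, 0, -0.181], [0, 0, -0.181], [0, 0, -0.18], [0, 0, -0.181], [0, 0, -0.181], [0, 0, -0.181], [0, 0, -0.18], [0, 0, -0.181], [0, 0, -0.181], [0, 0, -0.18]]}
{"xyz": [[0.36, -1.42, -0.0], [0.36, -1.43, -0.0], [0.36, -1.42, -0.0], [0.36, -1.43, -0.01], [0.36, -1.42, 0.0], [0.36, -1.43, 0.0], [0.36, -1.42, 0.0], [0.36, -1.43, 0.0], [0.36, -1.42, 0.0], [0.36, -1.43, -0.0], [0.0, 0.0, -2.45], [0.0, 0.0, -2.45]], "turn": [[0, 0, -0.181], [0, 0, -0.181], [0, 0, -0.18], [0, 0, -0.181], [0, 0, -0.181], [0, 0, -0.181], [0, 0, -0.18], [0, 0, -0.181], [0, 0, -0.181], [0, 0, -0.18], [0, 0, -0.0], [0, 0, -0.0]]}
{"xyz": [[0.15, 0.55, -0.0], [0.15, 0.55, -0.0], [0.14, 0.55, -0.0]], "turn": [[0, 0, -0.0], [0, 0, -0.0], [0, 0, -0.0]]}
end [ 5.23000e-01 -3.73000e-02  3.03000e-01 -5.99823e+01]
STROKE
{"xyz":
[... 588 characters left out ...]
3, 0.47, -0.0], [-0.71, 0.36, -0.0], [-0.75, 0.25, -0.0], [-0.78, 0.11, -0.0], [-0.79, -0.02, -0.0]], "turn": [[0, 0, 0.166], [0, 0, 0.166], [0, 0, 0.166], [0, 0, 0.166], [0, 0, 0.166], [0, 0, 0.165], [0, 0, 0.166], [0, 0, 0.166], [0, 0, 0.166], [0, 0, 0.166], [0, 0, 0.165], [0, 0, 0.166]]}
{"xyz": [[-0.78, -0.14, -0.0], [-0.74, -0.28, -0.0], [-0.68, -0.39, -0.0], [-0.62, -0.5, -0.0], [-0.52, -0.59, -0.0], [-0.41, -0.67, -0.0], [-0.3, -0.74, -0.0], [-0.18, -0.77, -0.0], [-0.04, -0.78, -0.0]], "turn": [[0, 0, 0.166], [0, 0, 0.166], [0, 0, 0.166], [0, 0, 0.165], [0, 0, 0.166], [0, 0, 0.166], [0, 0, 0.166], [0, 0, 0.166], [0, 0, 0.165]]}
end [4.953000e-01 8.600000e-03 3.030000e-01 2.349763e+02]
```

arm_command --xyz '[[0.36,-1.42,0],[0.36,-1.43,0],[0.36,-1.42,0],[0.36,-1.43,0],[0.36,-1.42,0],[0.36,-1.43,0],[0.36,-1.42,0.0],[0.36,-1.43,0.0],[0.37,-1.42,0.0],[0.36,-1.43,0.0],[0.36,-1.42,0],[0.36,-1.43,0]]' --turn '[[0,0,-0.181],[0,0,-0.18],[0,0,-0.181],[0,0,-0.181],[0,0,-0.18],[0,0,-0.181],[0,0,-0.181],[0,0,-0.181],[0,0,-0.18],[0,0,-0.181],[0,0,-0.181],[0,0,-0.18]]'

```text
t: 11.78
tool_pos: [0.4827, 0.0877, 0.3524]
orientation: [2.922, 1.154, 0.0]
force: [0.2, 0.1, -0.6]
opening: 0.0005
```

arm_command --xyz '[[0.36,-1.42,0],[0.36,-1.43,0],[0.36,-1.42,0],[0.36,-1.43,0],[0.36,-1.42,0.0],[0.36,-1.43,0.0],[0.36,-1.42,0.0],[0.36,-1.43,0.0],[0.36,-1.42,0.0],[0.36,-1.43,0],[0,0,0]]' --turn '[[0,0,-0.181],[0,0,-0.181],[0,0,-0.18],[0,0,-0.181],[0,0,-0.181],[0,0,-0.181],[0,0,-0.18],[0,0,-0.181],[0,0,-0.181],[0,0,-0.18],[0,0,0]]'

```text
t: 13.15
tool_pos: [0.5184, -0.0547, 0.3524]
orientation: [2.72, -1.572, 0.0]
force: [0.6, 0.9, 0.3]
opening: 0.0005
```

Run:
```python
from plan import *
print(pose(),corner(-105,.05,.166),robot.read_state()["q"][5])
```

```text
[np.float64(0.5183978737338647), np.float64(-0.054727112366223234), np.float64(0.3524059250580357), np.float64(-60.06873794063131)] [np.float64(0.5186536031786463), np.float64(-0.05374148184283671), 0.352, -60] 2.415747464143113
```

Close to plan. Descending, engaging and starting the stroke.

arm_command --xyz '[[0.0,0.0,-2.5],[0.0,0.0,-2.4],[0.15,0.6,0],[0.15,0.55,0],[0.15,0.55,0],[0.1,0.35,0],[0,0,0]]' --turn '[[0,0,0],[0,0,0],[0,0,0],[0,0,0],[0,0,0],[0,0,0],[0,0,0]]'

```text
t: 14.02
tool_pos: [0.5246, -0.0323, 0.304]
orientation: [2.722, -1.568, 0.001]
force: [-0.2, -1.2, 1.2]
opening: 0.0005
```

arm_command --xyz '[[0.79,-0.26,0],[0.78,-0.12,0],[0.79,0.01,0],[0.78,0.14,0],[0.74,0.27,0]]' --turn '[[0,0,0.174],[0,0,0.166],[0,0,0.166],[0,0,0.166],[0,0,0.165]]'

```text
t: 14.65
tool_pos: [0.5633, -0.0323, 0.3033]
orientation: [3.125, -0.32, -0.001]
force: [-1.0, -1.3, 0.8]
opening: 0.0001
```

arm_command --xyz '[[0.65,0.42,0],[0.58,0.54,0],[0.53,0.59,0],[0.42,0.66,0],[0.3,0.73,0]]' --turn '[[0,0,0.166],[0,0,0.166],[0,0,0.166],[0,0,0.166],[0,0,0.165]]'

```text
t: 15.28
tool_pos: [0.5883, -0.0029, 0.3036]
orientation: [2.989, 0.966, 0.001]
force: [0.5, -0.7, 0.4]
opening: 0.0003
```

arm_command --xyz '[[0.18,0.77,0],[0.06,0.79,0],[-0.08,0.79,0],[-0.21,0.76,0],[-0.33,0.72,0]]' --turn '[[0,0,0.166],[0,0,0.166],[0,0,0.166],[0,0,0.166],[0,0,0.166]]'

```text
t: 15.9
tool_pos: [0.5844, 0.0357, 0.3036]
orientation: [2.345, 2.089, 0.001]
force: [1.7, -0.3, -0.2]
opening: 0.0003
```

arm_command --xyz '[[-0.48,0.61,0],[-0.59,0.53,0],[-0.65,0.43,0],[-0.71,0.36,0],[-0.75,0.25,0]]' --turn '[[0,0,0.165],[0,0,0.166],[0,0,0.166],[0,0,0.166],[0,0,0.166]]'

```text
t: 16.52
tool_pos: [0.5526, 0.0579, 0.3039]
orientation: [1.305, 2.857, 0.002]
force: [0.9, 1.1, 0.3]
opening: 0.0006
```

arm_command --xyz '[[-0.78,0.11,0],[-0.79,-0.02,0],[-0.78,-0.14,0],[-0.74,-0.28,0],[-0.68,-0.39,0]]' --turn '[[0,0,0.165],[0,0,0.166],[0,0,0.166],[0,0,0.166],[0,0,0.166]]'

```text
t: 17.15
tool_pos: [0.5146, 0.0505, 0.3038]
orientation: [0.044, 3.14, 0.001]
force: [1.0, 2.0, 0.6]
opening: 0.0004
```

arm_command --xyz '[[-0.62,-0.5,0],[-0.52,-0.59,0],[-0.41,-0.67,0],[-0.3,-0.74,0],[-0.18,-0.77,0],[-0.04,-0.78,0]]' --turn '[[0,0,0.165],[0,0,0.166],[0,0,0.166],[0,0,0.166],[0,0,0.166],[0,0,0.165]]'

```text
t: 17.9
tool_pos: [0.4937, 0.0097, 0.3034]
orientation: [1.459, -2.782, -0.001]
force: [0.3, -0.2, 0.0]
opening: 0.0006
```

Run:
```python
from plan import *
print(pose(),robot.read_state()["q"][5],robot.read_state()["force"])
```

```text
[np.float64(0.4937301248473038), np.float64(0.009673158538935776), np.float64(0.30335192164148705), np.float64(-124.65930203015631)] -2.6212754186891933 [ 0.33044697 -0.22928692  0.00186332]
```

arm_command --xyz '[[-1.5,0,0.0],[-1.5,0.5,0.0],[-2,6,2.5],[-2,6,2.5],[0,6,0],[0,6,0],[0,2,0],[0,0,0]]' --turn '[[0,0,-0.17],[0,0,-0.18],[0,0,-0.18],[0,0,-0.18],[0,0,-0.18],[0,0,-0.18],[0,0,-0.18],[0,0,0]]'

```text
t: 18.9
tool_pos: [0.4318, 0.2441, 0.3451]
orientation: [-0.341, -3.123, -0.0]
force: [0.2, 0.1, -0.2]
opening: 0.0002
```

```bash
python3 look.py l2.png
```

```text
[np.float64(0.43180899718326493), np.float64(0.24405834482161184), np.float64(0.3450913695886927), np.float64(167.5416717518977)] 18.9
(np.int64(246), np.int64(186)) (np.int64(225), np.int64(161))
T 729 [0.54129917 0.01112504 0.13189096] ((0.541697084903717, 0.010940244421362877), 0.03218208625912666)
S 296 [ 0.54318468 -0.00215091  0.13131845] ((0.5453513860702515, 0.008909712545573711), 0.03301231563091278)
```

View pics/l2.png

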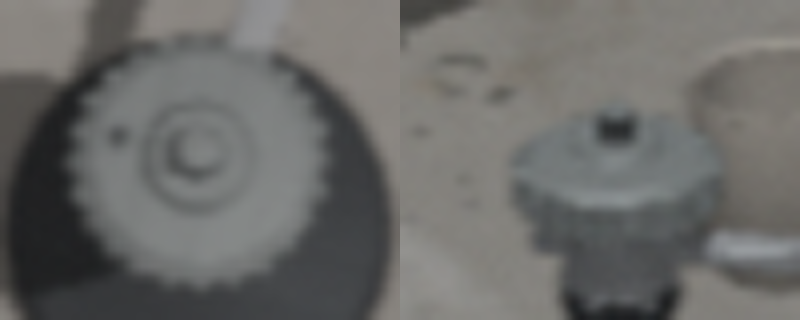

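The pip is now at (119,134), bearing 72°, so the collar has turned about 454° in all. That agrees with its 2.2 mm rise. One more stroke of about 270° is needed.

Run:
```python
from plan import *
p=pose(); 
g=corner(-105,.05,.166); g2=corner(-105,.05,.118)
rows(p,line(p,g,22)+line(g,g2,2)+line(g2,corner(-105,.033,.118),3)); 
print("STROKE"); rows(cmd(),[corner(-105,.0293,.118)]+[corner(a,np.interp(a,[0,80],[.0290,.0280]),.118) for a in np.arange(-95.5,181,9.5)])
```

```text
{"xyz": [[0.39, -1.35, 0.03], [0.4, -1.34, 0.03], [0.39, -1.35, 0.04], [0.39, -1.35, 0.03], [0.4, -1.34, 0.03], [0.39, -1.35, 0.03], [0.4, -1.34, 0.03], [0.39, -1.35, 0.04], [0.39, -1.35, 0.03], [0.4, -1.34, 0.03], [0.39, -1.35, 0.03], [0.39, -1.35, 0.03]], "turn": [[0, 0, -0.181], [0, 0, -0.18], [0, 0, -0.181], [0, 0, -0.18], [0, 0, -0.181], [0, 0, -0.181], [0, 0, -0.18], [0, 0, -0.181], [0, 0, -0.18], [0, 0, -0.181], [0, 0, -0.181], [0, 0, -0.18]]}
{"xyz": [[0.4, -1.34, 0.03], [0.39, -1.35, 0.04], [0.39, -1.35, 0.03], [0.4, -1.34, 0.03], [0.39, -1.35, 0.03], [0.4, -1.35, 0.03], [0.39, -1.34, 0.04], [0.39, -1.35, 0.03], [0.4, -1.34, 0.03], [0.39, -1.35, 0.03], [0.0, -0.0, -2.4], [0.0, -0.0, -2.4]], "turn": [[0, 0, -0.181], [0, 0, -0.18], [0, 0, -0.181], [0, 0, -0.18], [0, 0, -0.181], [0, 0, -0.181], [0, 0, -0.18], [0, 0, -0.181], [0, 0, -0.18], [0, 0, -0.181], [0, 0, -0.0], [0, 0, -0.0]]}
{"xyz": [[0.15, 0.55, 0.0], [0.14, 0.54, 0.0], [0.15, 0.55, 0.0]], "turn": [[0, 0, -0.0], [0, 0, -0.0], [0, 0, -0.0]]}
end [ 5.23100e-01 -3.73000e-02  3.04000e-01 -5.99997e+01]
STROKE
{"xyz": [[0.1
[... 481 characters left out ...]
 [-0.33, 0.71, 0.0], [-0.43, 0.63, 0.0], [-0.54, 0.56, 0.0], [-0.61, 0.45, 0.0], [-0.69, 0.35, 0.0], [-0.72, 0.24, 0.0], [-0.76, 0.12, 0.0], [-0.76, -0.0, 0.0], [-0.76, -0.14, 0.0]], "turn": [[0, 0, 0.166], [0, 0, 0.165], [0, 0, 0.166], [0, 0, 0.166], [0, 0, 0.166], [0, 0, 0.166], [0, 0, 0.166], [0, 0, 0.165], [0, 0, 0.166], [0, 0, 0.166], [0, 0, 0.166], [0, 0, 0.166]]}
{"xyz": [[-0.72, -0.25, 0.0], [-0.67, -0.37, 0.0], [-0.6, -0.48, 0.0], [-0.51, -0.57, 0.0], [-0.41, -0.64, 0.0], [-0.3, -0.71, 0.0], [-0.18, -0.74, 0.0]], "turn": [[0, 0, 0.165], [0, 0, 0.166], [0, 0, 0.166], [0, 0, 0.166], [0, 0, 0.166], [0, 0, 0.165], [0, 0, 0.166]]}
end [4.974000e-01 1.690000e-02 3.040000e-01 2.249896e+02]
```

arm_command --xyz '[[0.39,-1.35,0.7],[0.4,-1.34,0],[0.39,-1.35,0],[0.39,-1.35,0],[0.4,-1.34,0],[0.39,-1.35,0],[0.4,-1.34,0],[0.39,-1.35,0],[0.39,-1.35,0],[0.4,-1.34,0],[0.39,-1.35,0],[0.39,-1.35,0]]' --turn '[[0,0,-0.181],[0,0,-0.18],[0,0,-0.181],[0,0,-0.18],[0,0,-0.181],[0,0,-0.181],[0,0,-0.18],[0,0,-0.181],[0,0,-0.18],[0,0,-0.181],[0,0,-0.181],[0,0,-0.18]]'

```text
t: 20.5
tool_pos: [0.4792, 0.0794, 0.3522]
orientation: [2.923, 1.151, -0.0]
force: [-0.5, -0.4, 0.3]
opening: 0.0003
```

arm_command --xyz '[[0.4,-1.34,0],[0.39,-1.35,0],[0.39,-1.35,0],[0.4,-1.34,0],[0.39,-1.35,0],[0.4,-1.35,0],[0.39,-1.34,0],[0.39,-1.35,0],[0.4,-1.34,0],[0.39,-1.35,0],[0,0,-2.4],[0,0,-2.4]]' --turn '[[0,0,-0.181],[0,0,-0.18],[0,0,-0.181],[0,0,-0.18],[0,0,-0.181],[0,0,-0.181],[0,0,-0.18],[0,0,-0.181],[0,0,-0.18],[0,0,-0.181],[0,0,0],[0,0,0]]'

```text
t: 22.0
tool_pos: [0.5183, -0.055, 0.304]
orientation: [-2.718, 1.575, -0.002]
force: [-0.1, -0.7, -1.0]
opening: 0.0002
```

arm_command --xyz '[[0.15,0.55,0.0],[0.14,0.54,0.0],[0.15,0.55,0.0],[0.1,0.36,0.0],[0,0,0]]' --turn '[[0,0,0],[0,0,0],[0,0,0],[0,0,0],[0,0,0]]'

```text
t: 22.62
tool_pos: [0.5243, -0.0331, 0.3046]
orientation: [2.718, -1.575, 0.001]
force: [-0.3, -0.8, 1.4]
opening: 0.0006
```

Run:
```python
from plan import *
print(np.round(pose(),4),np.round(corner(-105,.0293,.118),4),robot.read_state()["force"])
```

```text
[ 5.24300e-01 -3.31000e-02  3.04600e-01 -6.01975e+01] [ 5.24e-01 -3.37e-02  3.04e-01 -6.00e+01] [-0.28786389 -0.84187003  1.41563787]
```

arm_command --xyz '[[0.74,-0.23,0.0],[0.78,-0.12,0.0],[0.78,0.0,0.0],[0.77,0.13,0.0],[0.74,0.26,0.0],[0.68,0.37,0.0]]' --turn '[[0,0,0.166],[0,0,0.166],[0,0,0.165],[0,0,0.166],[0,0,0.166],[0,0,0.166]]'

```text
t: 23.38
tool_pos: [0.5693, -0.0295, 0.3042]
orientation: [3.14, -0.08, 0.0]
force: [-1.3, -2.0, 1.2]
opening: 0.0009
```

arm_command --xyz '[[0.62,0.48,0.0],[0.52,0.58,0.0],[0.43,0.66,0.0],[0.31,0.72,0.0],[0.19,0.76,0.0],[0.04,0.77,0.0]]' --turn '[[0,0,0.166],[0,0,0.165],[0,0,0.166],[0,0,0.166],[0,0,0.166],[0,0,0.166]]'

```text
t: 24.12
tool_pos: [0.5906, 0.0104, 0.3046]
orientation: [2.797, 1.428, 0.002]
force: [2.2, -1.0, -0.2]
opening: 0.0003
```

arm_command --xyz '[[-0.08,0.78,0.0],[-0.2,0.74,0.0],[-0.33,0.71,0.0],[-0.43,0.63,0.0],[-0.54,0.56,0.0],[-0.61,0.45,0.0]]' --turn '[[0,0,0.165],[0,0,0.166],[0,0,0.166],[0,0,0.166],[0,0,0.166],[0,0,0.166]]'

```text
t: 24.88
tool_pos: [0.5689, 0.0499, 0.305]
orientation: [1.775, 2.589, 0.005]
force: [3.0, 3.5, 0.5]
opening: 0.0008
```

arm_command --xyz '[[-0.69,0.35,0.0],[-0.72,0.24,0.0],[-0.76,0.12,0.0],[-0.76,0.0,0.0],[-0.76,-0.14,0.0],[-0.72,-0.25,0.0]]' --turn '[[0,0,0.165],[0,0,0.166],[0,0,0.166],[0,0,0.166],[0,0,0.166],[0,0,0.165]]'

```text
t: 25.62
tool_pos: [0.524, 0.0537, 0.3049]
orientation: [0.325, 3.124, 0.005]
force: [-2.4, 8.8, 4.8]
opening: 0.0006
```

arm_command --xyz '[[-0.67,-0.37,0.0],[-0.6,-0.48,0.0],[-0.51,-0.57,0.0]]' --turn '[[0,0,0.166],[0,0,0.166],[0,0,0.166]]'

```text
t: 26.0
tool_pos: [0.5057, 0.039, 0.3044]
orientation: [0.454, -3.108, -0.004]
force: [-4.5, 4.7, 5.2]
opening: 0.0006
```

arm_command --xyz '[[-0.41,-0.64,0.0],[-0.3,-0.71,0.0]]' --turn '[[0,0,0.166],[0,0,0.165]]'

```text
t: 26.25
tool_pos: [0.4985, 0.0251, 0.3042]
orientation: [0.96, -2.99, -0.003]
force: [-5.2, 2.3, 4.4]
opening: 0.0002
```

arm_command --xyz '[[-1.5,0.1,0.0],[-1.5,0.5,0.0],[-2,6,3],[-2,6,3],[0,6,0],[0,6,0],[0,2,0],[0,0,0]]' --turn '[[0,0,0],[0,0,-0.18],[0,0,-0.18],[0,0,-0.18],[0,0,-0.18],[0,0,-0.18],[0,0,-0.18],[0,0,0]]'

```text
t: 27.25
tool_pos: [0.4373, 0.26, 0.3535]
orientation: [-0.627, -3.078, -0.0]
force: [0.9, -0.8, -1.1]
opening: 0.0002
```

```bash
python3 look.py l3.png
```

```text
[np.float64(0.4372862724885552), np.float64(0.2599511351053354), np.float64(0.3534691035102504), np.float64(156.9914062110457)] 27.25
(np.int64(246), np.int64(186)) (np.int64(225), np.int64(161))
T 698 [0.54119616 0.01105715 0.13315799] ((0.5423238277435303, 0.010908435098826885), 0.03247201070189476)
S 290 [ 0.54305956 -0.00313606  0.13207864] ((0.5452545285224915, 0.008917427621781826), 0.034265320748090744)
```

View pics/l3.png

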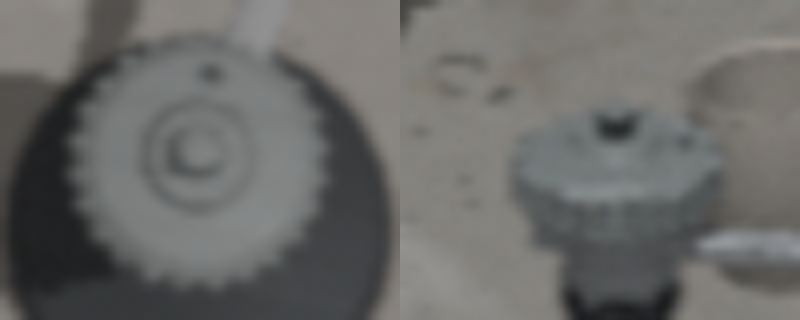

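The pip is at (209,73), bearing −6°, after two whole turns. That gives about 736° (12.85 rad), inside 11.6–15, and the collar has risen about 3.5 mm. Next I'll measure the pointer and plan the push, using the flat side of the finger on the clockwise side of the bar.

```bash
cat > bar.py <<'E'
from plan import *
from h import *
T=read_camera("top"); X,v,u=pts(T)
def find():
    d=np.hypot(X[:,0]-.542,X[:,1]-.011)
    s=(X[:,2]>.094)&(X[:,2]<.113)&(d>.037)&(d<.115); A=X[s]
    l=cv2.fitLine(A[:,:2].astype(np.float32),cv2.DIST_HUBER,0,.01,.01).ravel(); m=A.mean(0)
    print("bar",len(A),"dir",np.degrees(np.arctan2(l[1],l[0])),"bearing",np.degrees(np.arctan2(m[1]-.011,m[0]-.542)),A[:,2].mean())
    s=(abs(X[:,2]-.074)<.006)&(np.hypot(X[:,0]-.6285,X[:,1]-.1676)<.05); print("cup",s.sum(),cv2.minEnclosingCircle(X[s][:,:2].astype(np.float32)))
find()
E
cat >> plan.py <<'E'
def push(b,gap,tip,r=.085):  # +x face of the fingers toward the bar at bearing b
    a=np.radians(b); u=np.array([np.cos(a),np.sin(a)]); t=np.array([-u[1],u[0]])
    return [*(C+r*u-(.0135+gap)*t),tip+.186,b+90]
E
python3 bar.py
python3 - <<'E'
from plan import *
p=pose(); p[3]%=360
g=push(-21,.02,.166); g2=push(-21,.02,.094); 
rows(p,line(p,g,12)+line(g,g2,3)); print(g,g2)
print("PUSH"); rows(cmd(),line(g2,push(-21,.004,.094),2)+[push(b,0,.094) for b in np.arange(-21,50,5)])
E
```

```text
bar 218 dir -21.498535 bearing -21.11241875022843 0.10503941847278073
cup 167 ((0.6284967064857483, 0.16712817549705505), 0.03341394662857056)
{"xyz": [[1.44, -2.58, -0.01], [1.44, -2.58, -0.01], [1.44, -2.59, -0.02], [1.44, -2.58, -0.01], [1.43, -2.58, -0.01], [1.44, -2.58, -0.01], [1.44, -2.59, -0.01], [1.44, -2.58, -0.01], [1.44, -2.58, -0.02], [1.44, -2.58, -0.01], [1.44, -2.58, -0.01], [1.44, -2.59, -0.01]], "turn": [[0, 0, -0.128], [0, 0, -0.128], [0, 0, -0.128], [0, 0, -0.128], [0, 0, -0.128], [0, 0, -0.128], [0, 0, -0.128], [0, 0, -0.128], [0, 0, -0.128], [0, 0, -0.128], [0, 0, -0.128], [0, 0, -0.128]]}
{"xyz": [[-0.0, 0.0, -2.4], [-0.0, 0.0, -2.4], [-0.0, 0.0, -2.4]], "turn": [[0, 0, -0.0], [0, 0, -0.0], [0, 0, -0.0]]}
end [ 6.10400e-01 -5.20000e-02  2.80000e-01  6.90003e+01]
[np.float64(0.6103490099424946), np.float64(-0.051936219999006786), 0.352, 69] [np.float64(0.6103490099424946), np.float64(-0.051936219999006786), 0.28, 69]
PUSH
{"xyz": [[0.28, 0.75, -0.0], [0.29, 0.75, -0.0], [0.14, 0.37, -0.0], [0.35, 0.67, -0.0], [0.29, 0.69, -0.0], [0.22, 0.72, -0.0], [0.17, 0.73, -0.0], [0.1, 0.74, -0.0], [0.03, 0.75, -0.0], [-0.03, 0.75, -0.0], [-0.1, 0.75, -0.0], [-0.16, 0.73, -0.0]], "turn": [[0, 0, -0.0], [0, 0, -0.0], [0, 0, -0.0], [0, 0, 0.087], [0, 0, 0.088], [0, 0, 0.087], [0, 0, 0.087], [0, 0, 0.087], [0, 0, 0.088], [0, 0, 0.087], [0, 0, 0.087], [0, 0, 0.087]]}
{"xyz": [[-0.23, 0.72, -0.0], [-0.29, 0.69, -0.0], [-0.34, 0.67, -0.0], [-0.41, 0.63, -0.0], [-0.45, 0.6, -0.0]], "turn": [[0, 0, 0.088], [0, 0, 0.087], [0, 0, 0.087], [0, 0, 0.087], [0, 0, 0.088]]}
end [6.090000e-01 6.510000e-02 2.800000e-01 1.390158e+02]
```

Pointer still at −21.1°, cup unmoved. Go.

arm_command --xyz '[[1.44,-2.58,0],[1.44,-2.58,0],[1.44,-2.58,0],[1.44,-2.58,0],[1.44,-2.58,0],[1.44,-2.58,0],[1.44,-2.58,0],[1.44,-2.58,0],[1.44,-2.58,0],[1.44,-2.58,0],[1.44,-2.58,0],[1.44,-2.58,0]]' --turn '[[0,0,-0.128],[0,0,-0.128],[0,0,-0.128],[0,0,-0.128],[0,0,-0.128],[0,0,-0.128],[0,0,-0.128],[0,0,-0.128],[0,0,-0.128],[0,0,-0.128],[0,0,-0.128],[0,0,-0.128]]'

```text
t: 28.9
tool_pos: [0.6103, -0.0534, 0.3536]
orientation: [2.595, 1.771, -0.0]
force: [-0.4, 0.1, 0.2]
opening: 0.0002
```

arm_command --xyz '[[0,0,0],[0,0,-2.4],[0,0,-2.4],[0,0,-2.4],[0.28,0.75,0],[0.29,0.75,0]]' --turn '[[0,0,0],[0,0,0],[0,0,0],[0,0,0],[0,0,0],[0,0,0]]'

```text
t: 29.65
tool_pos: [0.6164, -0.0354, 0.2827]
orientation: [2.59, 1.777, 0.002]
force: [0.6, 1.3, 0.4]
opening: 0.0004
```

arm_command --xyz '[[0.14,0.37,0],[0.35,0.67,0],[0.29,0.69,0]]' --turn '[[0,0,0],[0,0,0.087],[0,0,0.088]]'

```text
t: 30.02
tool_pos: [0.6245, -0.0183, 0.2829]
orientation: [2.422, 1.999, 0.002]
force: [-0.2, -0.1, 0.1]
opening: 0.0003
```

arm_command --xyz '[[0.22,0.72,-0.3],[0.17,0.73,0],[0.1,0.74,0],[0.03,0.75,0]]' --turn '[[0,0,0.087],[0,0,0.087],[0,0,0.087],[0,0,0.088]]'

```text
t: 30.52
tool_pos: [0.6296, 0.0112, 0.2797]
orientation: [2.038, 2.389, 0.001]
force: [-0.3, -1.0, -0.1]
opening: 0.0003
```

arm_command --xyz '[[-0.03,0.75,0],[-0.1,0.75,0],[-0.16,0.73,0],[-0.23,0.72,0],[-0.29,0.69,0],[-0.34,0.67,0]]' --turn '[[0,0,0.087],[0,0,0.087],[0,0,0.087],[0,0,0.088],[0,0,0.087],[0,0,0.087]]'

```text
t: 31.28
tool_pos: [0.618, 0.0543, 0.2798]
orientation: [1.351, 2.834, 0.001]
force: [1.3, -0.2, -0.7]
opening: 0.0006
```

arm_command --xyz '[[-0.41,0.63,0],[-0.45,0.6,0],[0,0,0],[0,0,0]]' --turn '[[0,0,0.087],[0,0,0.088],[0,0,0],[0,0,0]]'

```text
t: 31.78
tool_pos: [0.6093, 0.0661, 0.2792]
orientation: [1.106, 2.939, 0.001]
force: [0.2, -0.5, 0.6]
opening: 0.0004
```

Run:
```python
from plan import *
from h import *
print(np.round(pose(),4),robot.read_state()["force"],np.round(push(49,0,.094),4))
T=read_camera("top");p=read_camera("side")
a=cv2.resize(T["frame"][130:250,180:300],(400,400),interpolation=cv2.INTER_CUBIC)
b=cv2.resize(p["frame"][140:260,210:330],(400,400),interpolation=cv2.INTER_CUBIC)
cv2.imwrite("pics/p1.png",cv2.cvtColor(np.hstack([a,b]),cv2.COLOR_RGB2BGR))
for c in(T,p):
    X,v,u=pts(c); d=np.hypot(X[:,0]-.542,X[:,1]-.011); an=np.degrees(np.arctan2(X[:,1]-.011,X[:,0]-.542))
    s=(X[:,2]>.08)&(X[:,2]<.113)&(d>.1)&(d<.15)&(an>0)&(an<80); print(s.sum(), np.median(an[s]) if s.any() else 0)
```

```text
[6.093000e-01 6.610000e-02 2.792000e-01 1.387517e+02] [ 0.21917739 -0.53306661  0.61181568] [6.09e-01 6.51e-02 2.80e-01 1.39e+02]
2 52.0009886676842
5 34.96691218571579
```

View pics/p1.png

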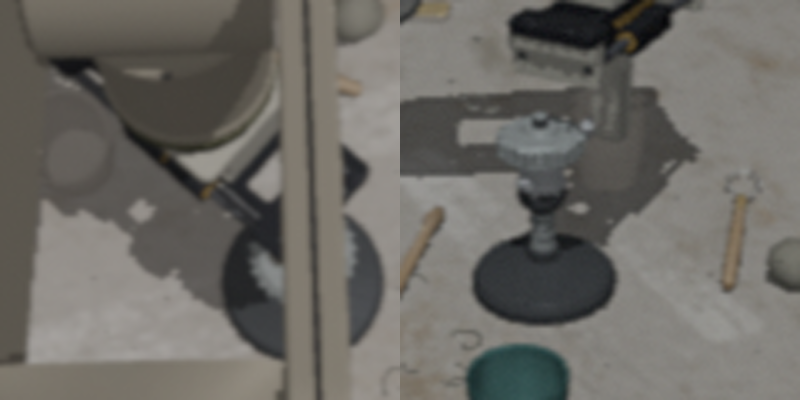

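The side view shows the bar has left its old place and now lies behind the finger, near (590,125), and the cup is untouched. I'll push on to about 60°, then back off and measure.

Run:
```python
from plan import *
c=pose(); c[3]%=360
rows(c,[push(b,0,.0935) for b in (51.5,54,56.5,59)]+[push(59,.02,.0935)])
```

```text
{"xyz": [[-0.28, 0.2, 0.07], [-0.25, 0.27, 0.0], [-0.28, 0.26, 0.0], [-0.28, 0.25, 0.0], [1.72, -1.03, 0.0]], "turn": [[0, 0, 0.048], [0, 0, 0.043], [0, 0, 0.044], [0, 0, 0.044], [0, 0, -0.0]]}
end [6.155000e-01 6.540000e-02 2.795000e-01 1.490183e+02]
```

arm_command --xyz '[[-0.28,0.2,0],[-0.25,0.27,0.0],[-0.28,0.26,0.0],[-0.28,0.25,0.0],[0,0,0],[0,0,0],[1.7,-1.0,0.0]]' --turn '[[0,0,0.048],[0,0,0.043],[0,0,0.044],[0,0,0.044],[0,0,0],[0,0,0],[0,0,0]]'

```text
t: 32.75
tool_pos: [0.6148, 0.0662, 0.2784]
orientation: [-0.837, -3.027, 0.0]
force: [0.7, -0.3, -0.1]
opening: 0.0006
```

arm_command --xyz '[[1,-0.6,0],[0,0,4],[0,0,5],[-1,-6,0],[-1,-6,0],[-2,-6,0],[-2,-6,0],[-2,-6,0],[-1,-4,0],[0,0,0]]' --turn '[[0,0,0],[0,0,0],[0,0,0],[0,0,-0.1],[0,0,-0.1],[0,0,-0.1],[0,0,-0.1],[0,0,-0.1],[0,0,-0.1],[0,0,0]]'

```text
t: 34.0
tool_pos: [0.5347, -0.2811, 0.3684]
orientation: [1.702, 2.64, -0.001]
force: [-0.3, 0.4, -0.3]
opening: 0.0003
```

```bash
python3 bar.py
python3 - <<'E'
from h import *
T=read_camera("top");p=read_camera("side")
a=cv2.resize(T["frame"][130:250,180:300],(400,400),interpolation=cv2.INTER_CUBIC)
b=cv2.resize(p["frame"][140:260,210:330],(400,400),interpolation=cv2.INTER_CUBIC)
cv2.imwrite("pics/p2.png",cv2.cvtColor(np.hstack([a,b]),cv2.COLOR_RGB2BGR)); print(robot.read_state()["t"],robot.read_state()["tool_pos"])
E
```

```text
bar 229 dir 59.99837 bearing 60.11685169023859 0.1050134983800646
cup 165 ((0.6281255483627319, 0.16797320544719696), 0.033502962440252304)
34.15 [ 0.53603633 -0.27749894  0.36835998]
```

View pics/p2.png

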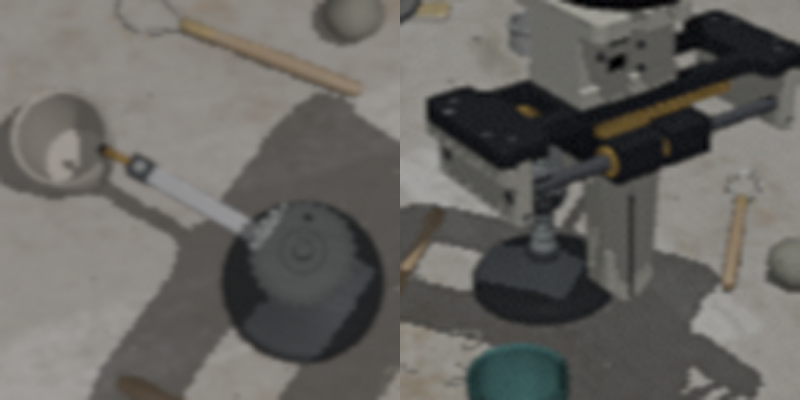

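The bar now bears 60.1° and the cup 61.2°, so the line passes about 3 mm from the cup's axis. The tip, at (103,148), is over the near rim, and the pip at (307,217) has not moved. One last check of the loose things, then I hand in.

Run:
```python
from h import *
for n in("top","side"):
  p=read_camera(n)
  for q in("clay_ball","boxwood_tool","loop_tool","bowl","cup"):
    for m in spotter.masks_of(p,q)[:1]:
        X,v,u=pts(p,m["pixels"]); print(n,q,round(m["confidence"],2),X.mean(0).round(3))
print(robot.close_job())
```

```text
top clay_ball 0.81 [ 0.727 -0.026  0.028]
top boxwood_tool 0.79 [0.443 0.057 0.008]
top loop_tool 0.88 [0.703 0.037 0.01 ]
top bowl 0.58 [ 0.496 -0.162  0.021]
top cup 0.88 [0.634 0.173 0.036]
side clay_ball 0.5 [ 0.732 -0.035  0.022]
side boxwood_tool 0.65 [0.446 0.052 0.01 ]
side loop_tool 0.52 [0.7   0.019 0.012]
side bowl 0.75 [ 0.499 -0.158  0.031]
the job is handed in; nothing more can be done
None
```

I rolled the collar loose by about 736° (about 2.05 turns, 12.85 rad) in three strokes of the closed fingertips round its rim. I then pushed the pointer by its bar from −21° to 60°, backed the arm clear and handed the job in at about 35 s.

- **Collar:** counted by the pip after each stroke (187°, 454°, 736°), and it agrees with a rise of about 3.5 mm. The first stroke lost contact partway, so I refitted the centre and pushed a little deeper.
- **Pointer:** it still stood at −21° when the collar reached two turns. It now bears 60.1° against the cup's 61.2°, so its line passes about 3 mm from the cup's axis. By the given lengths its tip is about 34 mm short of that axis, over the near rim.
- **Other things:** the last top-camera picture shows cup, bowl, clay and tools within about 4 mm of where they started, which is measurement noise. Forces read between moves stayed under about 10 N.
- **Disagreements:** the two cameras differed by about 4 mm on the collar's centre. In the last side view the cup was not found, so its final place is checked from the top only.

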